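# Index the swing-arm funnel over the parts beaker

### The job

The swing arm with the steel funnel is locked by a spring index pin. Hook a fingertip under the pin's pull ring from inside the ring, lift the pin, swing the arm one hole to the side where the taller, clear beaker stands, and let the pin spring fully home in that hole so the funnel stands over the beaker. Work gently, do not pinch the ring between the fingers, and leave the vessels, balls and gauge where they are.

Things in the scene. Friction and masses are not known exactly. Their poses are not given: they have to be found in the camera images.
- stand: Fixed stand: steel foot 160 x 120 x 16 mm, 40 mm post, aluminium index plate (70 x 210 x 10 mm, top 97 mm above the bench) with five 11 mm holes 18 degrees apart, 140 mm from the post axis. Origin: on the bench under the post axis; x points from the post to the middle hole, roughly away from the robot, z up. The pin starts in the middle hole; the next hole on each side serves one vessel.
- pivot (a point): The pivot point of the arm, on the post axis, 103 mm above the bench. Above it there are only the arm and its cap, up to 127 mm above the bench.
- swing_arm (a joint): Swing of the arm about the vertical post axis in rad, positive anticlockwise from above (to the robot's left). Holes at -0.628, -0.314, 0 (start), 0.314, 0.628; stops at +-0.72. The arm is a flat steel bar 28 mm wide, 103 to 115 mm above the bench, pointing from the post away from the robot; light friction (0.4 N at the pin), it stays where it is left.
- index_pin (a joint): Lift of the 8 mm spring pin in m: 0 home in a hole, 0.028 upper stop. It stands in the arm 140 mm from the post axis, reaches 9 mm into the plate and is clear above about 0.010; 0.013 to 0.020 is a good lift. The spring pulls it down with 3 N at home, 5 N at 0.014. Off a hole it rests on the plate (about 0.009); its round end drops in within about 3 mm of a hole's centre.
- ring_top (a point): Middle of the level top bar (its centre line) of the pin's pull ring, 205 mm above the bench with the pin home. The ring, fixed on the pin, is an upright rounded loop of 7 mm rod, square to the arm and open front to back: inside 52 mm wide, 49 mm high, top bar straight for 40 mm. Shut fingers tilted 45 degrees, pointing along the arm away from the robot, fit through under the bar.
- funnel_outlet (a point): Lower end of the funnel's stem (14 mm), 80 mm above the bench, 260 mm from the post axis on the arm, beyond the ring. The stainless funnel, 96 mm across at its rim, 155 mm above the bench, is clamped in the arm.
- beaker: Loose straight clear acrylic parts beaker, 68 mm across, 65 mm high, open at the top, standing under the funnel's path at the hole next to the middle one, on the left or the right. Origin: centre of its underside.
- cup: Loose low stainless rinse cup, 76 mm across at its rim, 36 mm high, standing in the same way at the hole on the other side. Origin: centre of its underside. Leave alone.
- gauge_tray: Fixed black polymer gauge tray, 90 x 120 x 22 mm with two compartments, beside the stand to the right. Origin: centre of its underside.
- ball_a_center (a point): Centre of a loose hardened steel check ball, 25 mm, in one compartment of the tray. Leave alone.
- ball_b_center (a point): Centre of the other steel check ball, 25 mm, in the other compartment. Leave alone.
- snap_gauge: Loose chrome snap gauge, a C frame of 90 x 87 x 15 mm lying flat on the bench beside the stand to the left. Origin: its middle, on its underside. Leave alone.

How it is judged:
By the outcome, as a careful person would: the job done as asked, in the order asked, and still so for the second after the job is handed in, with the robot touching nothing.
It also fails if it takes over 38 s, if anything falls off the work surface, if the arm or the gripper's body presses on something with over 40 N, if the wrist force passes 120 N, or if a joint passes its speed limit or range.

### The arm

A 6-joint arm with a two-finger parallel gripper is mounted at the origin on the work surface. World frame = base frame: x ahead of the robot, y to its left, z up, the work surface at z = 0. Lengths are in mm, angles in rad, forces in N, time in s.
With the tool pointing down it reaches from about 350 to 975 mm from the base axis. Payload 17.4 kg.
Tool frame: the origin (TCP) lies midway between the tips of the shut fingers; the grasp point (between the pads) lies 19 mm behind it; z points along the fingers, y is the line along which they close (so a half turn about z gives the same grasp; the last joint's range is limited). The gripper opens to 85 mm and grips with 20 to 120 N. Pads are 22 mm wide; open, the fingers measure 114 mm over their backs; the gripper's body (76 mm by 85 mm) begins 54 mm behind the grasp point. The pads swing forward as they close: fully open they stand 13 mm farther back than shut.
Start: joints at [1.195, 0.116, 1.442, -0, 1.584, -0.038], TCP at [223.711, 636.856, 231.303] pointing down, gripper open.
Joint ranges: [-2.83, 2.83], [-0.83, 2.19], [0.07, 2.5], [-1.14, 4.28], [0.01, 3], [-2.97, 2.97]. Speed limits (rad/s): [1.89, 1.89, 2.22, 3.14, 3.14, 3.14].

### API

Orientations are given as [roll, pitch, yaw] about the fixed x, y, z axes, in that order (R = Rz(yaw) Ry(pitch) Rx(roll)).
In Python, from cell import move_to, movel, set_joints, let_go, close, wait, inverse_kinematics, sense, read_camera, camera_info, Unreachable, sign_off, spot_in gives the robot as it stands. Calls block until the motion is done:
- move_to(position, orientation): joint-space move of the TCP to a pose.
- movel(position, frame=None, vel=150, contact_N=None): straight line of the TCP; frame=None keeps the orientation; vel is the mean speed in mm/s. With contact_N (N) it stops when the force on the tool has changed by that much, and returns True; else False.
- set_joints(angles): joint-space move.
- let_go() and close(): open the fingers fully, or close them until they stop; the grip force is fixed at half the most.
- wait(seconds).
- inverse_kinematics(position, orientation): joint angles nearest the present ones, or None.
- sense(): the state.
- read_camera(name): name is "scene" or "side" or "wrist"; returns (picture, depth): 480x640x3 uint8, red, green, blue; 480x640 float32, mm along the optical axis (not along the pixel's ray), 0 where there is no reading.
- camera_info(name): a dict with "fx", "fy", "cx", "cy" (pixels), "R" (3x3) and "t" (3): a world point X has camera coordinates R X + t. Camera axes: x right, y down, z forward; pixel columns grow to the right and rows downward; lengths in mm; the calibration is good to about 2 mm. A picture is of the moment at which its call begins: read the wrist's pose just before it. camera_info takes no time and is no camera call; for the wrist camera it gives the pose at the moment of the call.
A pose or a line that the arm cannot do raises Unreachable and nothing moves.
- sign_off(): hands the job in; it is judged then, once.
Trained networks look in the newest picture that a camera, given by its name, has taken for a name from the list of things; names that differ only in an ending like _2 or _b are one class to them, and where a whole thing is asked for, a point or a joint stands for the part that bears it (a point fixed in the world has none). Each returns a list of dicts, best first, with "score" (0 to 1); they miss things now and then, are a little off and sometimes report something else, mostly with a low value. They report only what shows in the picture. A call takes as long as a camera call.
- spot_in(camera, name): "uv" ([column, row] in pixels, amid what is visible of it).
The state is a dict: "time_s": time; "joint_pos": joint angles; "joint_velocities": joint speeds; "effort": joint torques, N m; "eef_pos": TCP position; "ee_rot": TCP orientation; "wrist_force": force on the tool from outside, world axes, zero at the start; "moment": the same for the moment, N m; "width": finger opening in mm; "finger_force": force on a finger pad.
Only numpy, scipy, OpenCV 4.12 (cv2) and the standard library are available. Lean on these libraries where they do the work, as an engineer would, in place of code of your own. Each camera call takes 0.05 s, during which the arm holds its last target. There are 200 camera calls.

## Working session

There is one attempt and no reset: what is moved stays moved. The work goes in short steps, each a Python script; the robot and the scene stay as the last script left them, time stands still between calls to the robot, and variables do not carry over. Pictures are saved under pics/ and viewed, at most 10 in all, crops included, and the job is handed in when it is done.

```bash
mkdir -p pics
cat > h.py <<'E'
import numpy as np, cv2
from cell import *
def px2w(cam,u,v,depth=None,z=None,info=None):
    c=info or camera_info(cam);R=np.array(c["R"]);t=np.array(c["t"])
    r=np.array([(u-c["cx"])/c["fx"],(v-c["cy"])/c["fy"],1.0])
    o=-R.T@t; d=R.T@r
    k=depth if depth is not None else (z-o[2])/d[2]
    return o+k*d
def w2px(cam,X):
    c=camera_info(cam);p=np.array(c["R"])@np.array(X)+np.array(c["t"])
    return [c["fx"]*p[0]/p[2]+c["cx"],c["fy"]*p[1]/p[2]+c["cy"]]
E
python3 - <<'E'
from h import *
np.set_printoptions(precision=1,suppress=True)
for cam in("scene","side"):
    im,d=read_camera(cam);cv2.imwrite(f"pics/{cam}1.png",im[:,:,::-1]);np.save(f"pics/{cam}d.npy",d)
    c=camera_info(cam);print(cam,-np.array(c["R"]).T@np.array(c["t"]),c["fx"])
    for n in("stand","ring_top","index_pin","funnel_outlet","beaker","cup","swing_arm","pivot"):
        for r in spot_in(cam,n)[:2]:
            u,v=r["uv"];dd=d[int(round(v)),int(round(u))]
            print(n,round(r["score"],2),np.array(r["uv"]),px2w(cam,u,v,depth=dd))
print(sense()["time_s"])
E
```

```text
scene [1371.7  191.4  767.4] 546.361014672791
stand 0.79 [264.4 235. ] [655.2 -82.1 112. ]
stand 0.43 [205.6 290.5] [ 721.7 -182.4    2.6]
ring_top 0.59 [261.1 214.2] [646.7 -89.6 152.6]
index_pin 0.74 [259.3 213. ] [642.  -94.8 150.6]
index_pin 0.25 [381.  290.2] [636.5 141.9  11.7]
funnel_outlet 0.88 [252.1 245. ] [726.  -78.3 148.8]
funnel_outlet 0.4 [286.1 313.6] [736.4 -16.8   4.4]
beaker 0.73 [203.7 289.6] [ 722.5 -185.7    4.9]
cup 0.92 [284.4 314.6] [738.8 -19.3   3.4]
swing_arm 0.79 [248.8 244.1] [722.5 -85.7 146. ]
pivot 0.94 [263.9 232.3] [655.  -82.9 118.1]
side [ 177.7 -504.5  656.7] 466.2038510847285
stand 0.62 [313.7 335.7] [ 549.3 -112.5   94.9]
ring_top 0.72 [244.2 285.9] [604.2 161.6   5.5]
ring_top 0.56 [339.6 274.4] [642.3 -81.9 153.6]
index_pin 0.69 [335.9 272.6] [640.4 -75.  154.7]
funnel_outlet 0.58 [351.9 277.6] [775.6   3.4  20.8]
beaker 0.87 [408.7 317.7] [ 718.3 -182.1   67.9]
cup 0.37 [311.5 334.7] [ 545.7 -111.1   98.9]
swing_arm 0.85 [349.4 277.3] [775.8  10.6  17.3]
pivot 0.88 [311.2 334.5] [ 546.4 -109.7   97.7]
0.9
```

Run:
```python
import cv2,numpy as np
a=cv2.imread("pics/scene1.png")[150:360,150:430];b=cv2.imread("pics/side1.png")[210:420,210:490]
cv2.imwrite("pics/c1.png",np.vstack([cv2.resize(x,(800,600))[:,:] for x in [a]]))
cv2.imwrite("pics/c2.png",cv2.resize(b,(800,600)))
```

```text
(no output)
```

View pics/c1.png

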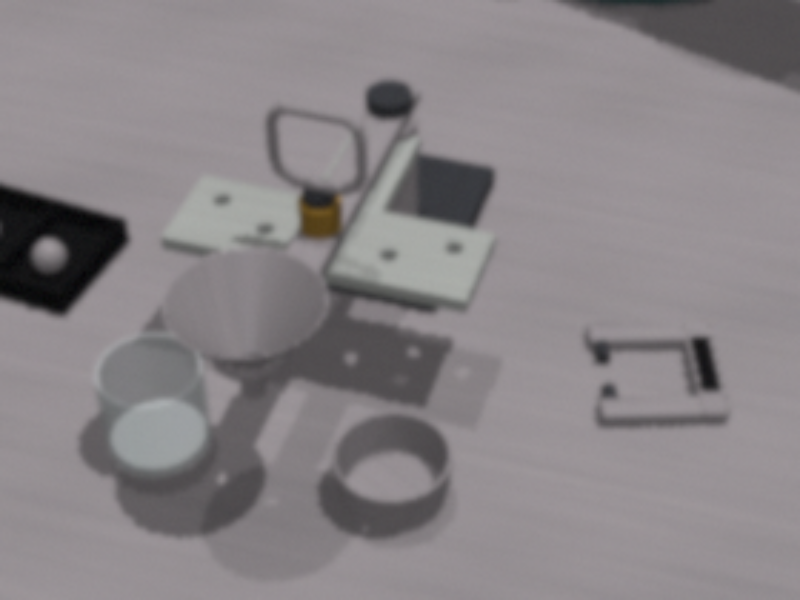

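View pics/c2.png

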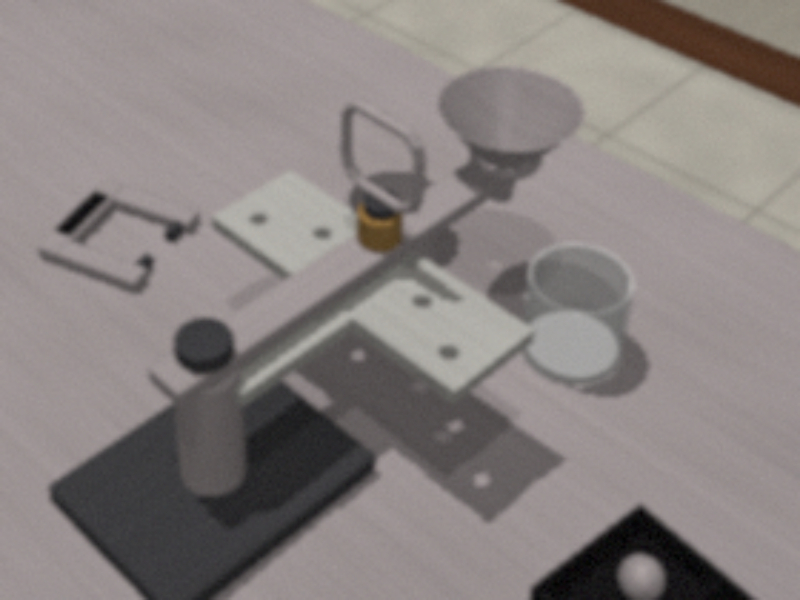

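The scene view shows the clear beaker on image left at about (204,290), which is the robot's right (-y), so the target is -0.314. The cup is on the other side. The ring's top bar is at about (261,191) in scene and (345,254) in side. The four free plate holes and the cap are visible in both views, so I'll fit the stand pose to them.

```bash
cat > fit.py <<'E'
from h import *
from scipy.optimize import least_squares
A=[-.628,-.314,.314,.628]
s=280/800
obs={"scene":([150,150],[(222,200),(265,229),(389,254),(454,247),(388,93),(318,118)],),
"side":([210,210],[(449,352),(422,301),(322,233),(258,218),(204,338),(385,127)],)}
sy=210/600
def pts(p):
    x,y,w=p
    P=[[x+140*np.cos(w+a),y+140*np.sin(w+a),97] for a in A]
    P+= [[x,y,127],[x+140*np.cos(w),y+140*np.sin(w),205]]
    return P
def res(p):
    r=[]
    for c,(o,L) in obs.items():
        for (u,v),X in zip(L,pts(p)):
            q=w2px(c,X); r+=[q[0]-(o[0]+u*s),q[1]-(o[1]+v*sy)]
    return np.array(r)
f=least_squares(res,[510,-100,0.1],loss="soft_l1")
E
python3 - <<'E'
from fit import *
np.set_printoptions(precision=2,suppress=True)
print(f.x,pts(f.x)[5]);print(res(f.x).reshape(2,6,2))
x,y,w=f.x
for r in(0,-.314,.314):print(x+260*np.cos(w+r),y+260*np.sin(w+r))
# candidate poses: tilted 45deg, finger z along (cos w,sin w,-1)/sqrt2
def pose(psi):
    z=np.array([np.cos(psi),np.sin(psi),-1])/2**.5
    return z
from scipy.spatial.transform import Rotation as Ro
rt=np.array(pts(f.x)[5])
for flip in(0,1):
  for a in (0,-.314):
    z=pose(w+a); yv=np.array([-np.sin(w+a),np.cos(w+a),0])*(1 if flip else -1); xv=np.cross(yv,z)
    e=Ro.from_matrix(np.c_[xv,yv,z]).as_euler("xyz")
    p=np.array([x,y,0])+140*np.array([np.cos(w+a),np.sin(w+a),0])+[0,0,185]
    print(flip,a,e,inverse_kinematics(list(p),list(e)),inverse_kinematics(list(p-120*z),list(e)))
E
```

```text
[503.35 -87.31  -0.02] [np.float64(643.3302449319697), np.float64(-89.65703822854594), 205]
[[[-0.01 -0.46]
  [-0.03 -0.45]
  [-0.1  -0.33]
  [ 0.18 -0.44]
  [ 0.3  -0.48]
  [-0.92 -1.83]]

 [[ 0.3  -0.5 ]
  [ 0.28 -0.42]
  [ 0.16 -0.34]
  [ 0.23 -0.11]
  [ 0.08 -0.17]
  [-0.71 -2.64]]]
763.3133184382899 -91.67249648337503
749.2538367225004 -171.75269152936917
751.9513608250008 -11.165275789111178
0 0 [ 3.14 -0.79 -0.02] [-0.25 -0.34  2.07  0.27  0.65  1.18] [-0.31 -0.61  2.11  0.26  0.89  1.2 ]
0 -0.314 [ 3.14 -0.79 -0.33] [-0.21 -0.34  2.07 -0.15  0.63  1.78] [-0.18 -0.6   2.11 -0.14  0.86  1.77]
1 0 [3.14 0.79 3.12] [-0.25 -0.34  2.07  0.27  0.65 -1.96] [-0.31 -0.61  2.11  0.26  0.89 -1.95]
1 -0.314 [3.14 0.79 2.81] [-0.21 -0.34  2.07 -0.15  0.63 -1.36] [-0.18 -0.6   2.11 -0.14  0.86 -1.37]
```

```bash
cat >> h.py <<'E'
from scipy.spatial.transform import Rotation as Ro
PX,PY,W=503.35,-87.31,-0.017
def tool(a,rad,z,side=0.0):
    """pose: radius from post, height, sideways offset (+left), at arm angle a"""
    psi=W+a; zz=np.array([np.cos(psi),np.sin(psi),-1])/2**.5
    yv=-np.array([-np.sin(psi),np.cos(psi),0]); R=np.c_[np.cross(yv,zz),yv,zz]
    p=[PX+rad*np.cos(psi)-side*np.sin(psi),PY+rad*np.sin(psi)+side*np.cos(psi),z]
    return [float(q) for q in p],[float(q) for q in Ro.from_matrix(R).as_euler("xyz")]
E
python3 - <<'E'
from fit import *
import fit; print(fit.f.x)
close()
p,o=tool(0,147-90,177+90+50); print(p,o,inverse_kinematics(p,o))
move_to(p,o)
s=sense();print(s["time_s"],s["eef_pos"],s["joint_pos"],s["width"],s["wrist_force"])
im,d=read_camera("wrist");cv2.imwrite("pics/w1.png",im[:,:,::-1]);np.save("pics/w1d.npy",d)
for n in("ring_top","pivot"):
    for r in spot_in("wrist",n)[:2]:print(n,r)
print(w2px("wrist",pts(f.x)[5]))
im,d=read_camera("side");cv2.imwrite("pics/s2.png",im[100:400,150:550,::-1].repeat(2,0).repeat(2,1))
E
```

```text
[ 5.03349993e+02 -8.73056703e+01 -1.67962752e-02]
[560.3417636983605, -88.27895332717443, 317.0] [3.141592653589793, -0.7853981633974484, -0.017000000000000126] [-0.30396343 -0.60374845  2.03476429  0.2467134   0.96056292  1.22174329]
4.475 [560.5289654 -87.8008877 316.9581212] [-0.30307009 -0.60331749  2.03450255  0.24674509  0.96065141  1.2215308 ] -0.00354240653118341 [-1.48727586 -0.22232668 -0.763106  ]
ring_top {'uv': [328.0, 267.4], 'score': 0.57}
pivot {'uv': [517.1, 339.8], 'score': 0.62}
pivot {'uv': [324.1, 275.3], 'score': 0.56}
[np.float64(323.03637904081273), np.float64(245.82508174033956)]
```

View pics/w1.png

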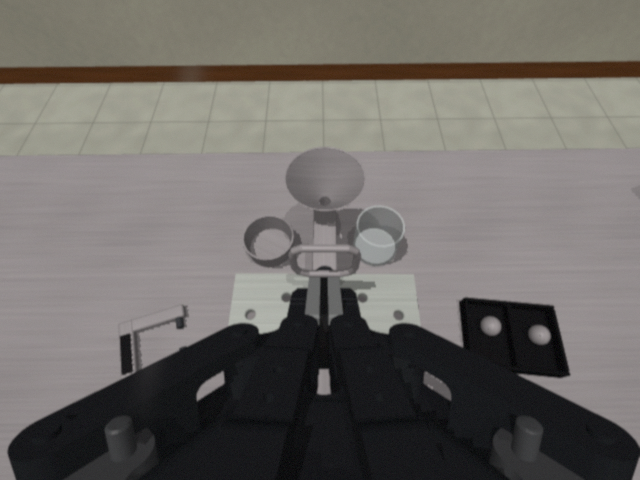

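View pics/s2.png

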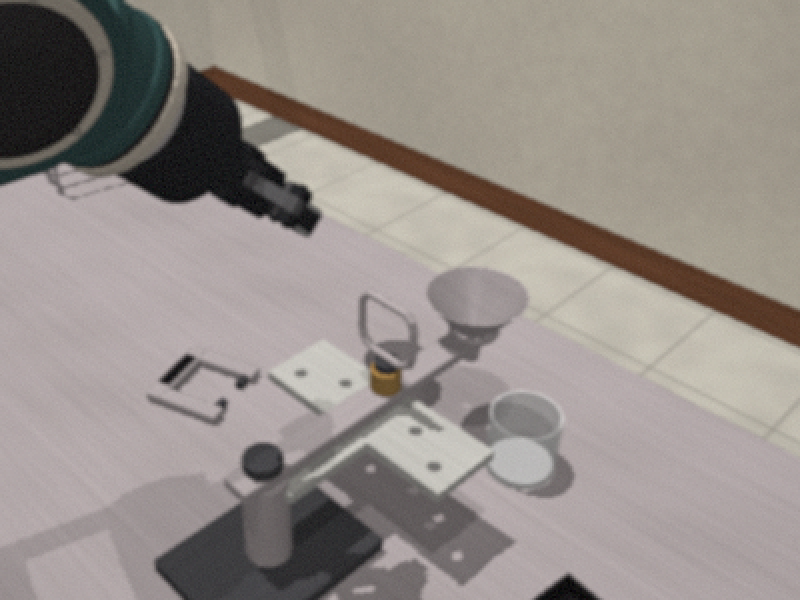

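The wrist view shows the ring's top bar centred at about (325,249), against (323,246) predicted. The fingers are in line with the ring, and the beaker is on the right at (380,235). The side view shows a clear path. Now I'll insert the fingers under the bar.

Run:
```python
from h import *
p,o=tool(0,57,259,-2); movel(p,o,vel=120)
p,o=tool(0,147,169,-2); print(movel(p,o,vel=90,contact_N=5))
s=sense();print(s["time_s"],s["eef_pos"],s["wrist_force"])
for c in("side","scene"):
    im,d=read_camera(c); q=w2px(c,[643,-90,190]);u,v=int(q[0]),int(q[1])
    cv2.imwrite(f"pics/{c}3.png",cv2.resize(im[v-60:v+60,u-80:u+80,::-1],(400,300)))
a=np.hstack([cv2.imread(f"pics/{c}3.png") for c in("side","scene")]);cv2.imwrite("pics/c3.png",a)
```

```text
False
6.875 [650.24567197 -91.85976379 169.57834604] [ 0.5355852   0.50623023 -0.06897215]
```

View pics/c3.png

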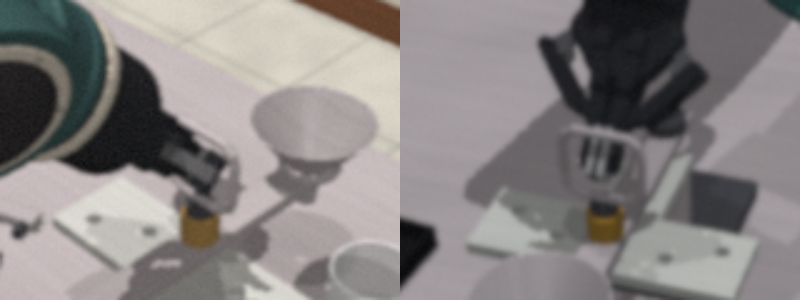

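The fingers are inside the ring under the top bar in both views, centred and touching nothing. Next I'll find the bar by contact and lift.

Run:
```python
from h import *
p,o=tool(0,147,190,-2); hit=movel(p,o,vel=25,contact_N=2.5)
s=sense();z0=s["eef_pos"][2];print(hit,s["time_s"],s["eef_pos"],s["wrist_force"])
if hit:
    p,o=tool(0,147,z0+16,-2); movel(p,o,vel=40)
    s=sense();print(s["time_s"],s["eef_pos"],s["wrist_force"],s["moment"])
    for c in("side","scene"):
        im,d=read_camera(c); q=w2px(c,[643,-90,190]);u,v=int(q[0]),int(q[1])
        cv2.imwrite(f"pics/{c}4.png",cv2.resize(im[v-60:v+60,u-80:u+80,::-1],(400,300)))
    a=np.hstack([cv2.imread(f"pics/{c}4.png") for c in("side","scene")]);cv2.imwrite("pics/c4.png",a)
```

```text
True 7.475 [649.85351605 -91.70086584 178.01402293] [-0.855054   -0.13537587 -4.16161489]
8.0417 [649.7910334  -91.67936105 193.527142  ] [-6.7559346   0.68716505 -6.50001697] [0.0577071  1.58574555 0.07350048]
```

View pics/c4.png

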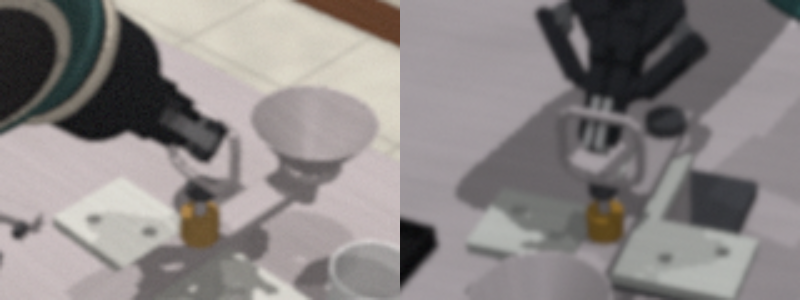

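The ring and pin are up about 15.5 mm, with the fingers still hooked and the wrist reading about 6.5 N downward. Now I'll swing to the robot's right along the arc.

Run:
```python
from h import *
z=sense()["eef_pos"][2]
for a in np.linspace(0,-.314,7)[1:]:
    p,o=tool(a,147,z,-2); movel(p,o,vel=50)
    s=sense();print(round(s["time_s"],2),np.round(s["wrist_force"],1))
print(s["eef_pos"])
t=[PX+140*np.cos(W-.314),PY+140*np.sin(W-.314),220.5]
for c in("side","scene"):
    im,d=read_camera(c); q=w2px(c,t);u,v=int(q[0]),int(q[1])
    im=im.copy();  
    k=cv2.resize(im[v-50:v+70,u-80:u+80,::-1],(400,300)); cv2.circle(k,(int((q[0]-u+80)*2.5),int((q[1]-v+50)*2.5)),3,(0,0,255),1)
    cv2.imwrite(f"pics/{c}5.png",k)
cv2.imwrite("pics/c5.png",np.hstack([cv2.imread(f"pics/{c}5.png") for c in("side","scene")]))
```

```text
8.45 [-6.2  0.8 -5.9]
8.75 [-5.9  0.5 -5.7]
9.05 [-6.3  0.6 -5.5]
9.35 [-5.7  2.  -6. ]
9.65 [-7.   1.3 -5.9]
9.95 [-5.7  1.2 -6. ]
[ 641.18029255 -136.78320484  192.66510843]
```

View pics/c5.png

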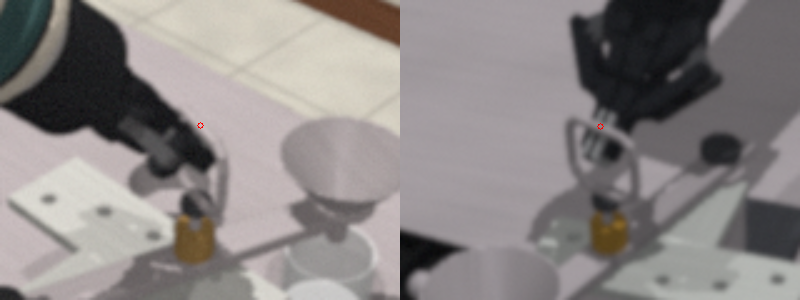

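The arm followed the fingers: the ring bar centre is at about (603,125) in the right-hand crop, against the target mark at (600,126). Now I'll lower slowly and watch the force. If the pin enters the hole, the load stays on below a lift of 9 mm.

Run:
```python
from h import *
for z in (190,187.5,185,182.5,180.5,178.5,176.5,172,169):
    p,o=tool(-.314,147,z,-2); movel(p,o,vel=25)
    s=sense();print(round(s["time_s"],2),round(s["eef_pos"][2],1),np.round(s["wrist_force"],1))
t=[PX+140*np.cos(W-.314),PY+140*np.sin(W-.314),205]
for c in("side","scene"):
    im,d=read_camera(c); q=w2px(c,t);u,v=int(q[0]),int(q[1])
    k=cv2.resize(im[v-50:v+70,u-80:u+80,::-1],(400,300)); cv2.circle(k,(int((q[0]-u+80)*2.5),int((q[1]-v+50)*2.5)),3,(0,0,255),1)
    cv2.imwrite(f"pics/{c}6.png",k)
cv2.imwrite("pics/c6.png",np.hstack([cv2.imread(f"pics/{c}6.png") for c in("side","scene")]))
```

```text
10.33 189.3 [-6.9  3.  -5.1]
10.58 186.8 [-7.1  2.3 -5.4]
10.83 184.4 [-6.   2.7 -4.8]
11.08 182.0 [-8.1  2.5 -4.7]
11.33 180.1 [-7.6  2.9 -3.9]
11.58 178.1 [-7.3  3.3 -3.5]
11.83 177.0 [-0.7  0.5 -2.8]
12.17 172.2 [ 0.4 -0.  -0.1]
12.43 168.8 [ 0.1 -1.1 -0.5]
```

View pics/c6.png

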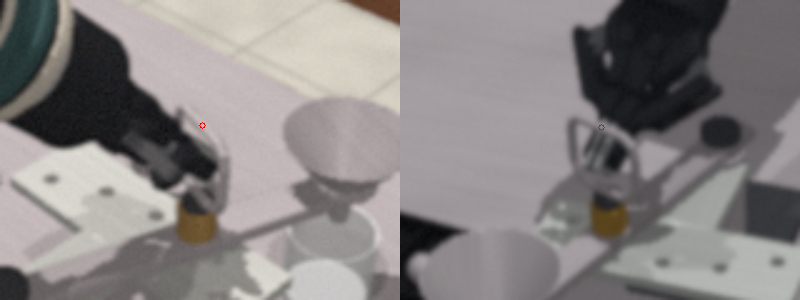

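The load lasted down to z of about 178, the same height as first contact, so the pin is home in the hole. The picture shows the ring at its home height on the target mark. I'll retract along the finger axis and check.

Run:
```python
from h import *
p,o=tool(-.314,57,259,-2); print(movel(p,o,vel=80,contact_N=6))
p,o=tool(-.314,52,310,-2); movel(p,o,vel=120)
s=sense();print(s["time_s"],s["eef_pos"],s["wrist_force"])
a=W-.314
ring=[PX+140*np.cos(a),PY+140*np.sin(a),205];cap=[PX+260*np.cos(a),PY+260*np.sin(a),155]
K=[]
for c in("side","scene"):
    im,d=read_camera(c); q=w2px(c,ring);u,v=int(q[0]),int(q[1])
    k=cv2.resize(im[v-60:v+90,u-100:u+100,::-1],(400,300))
    for X in(ring,cap):
        q=w2px(c,X);cv2.circle(k,(int((q[0]-u+100)*2),int((q[1]-v+60)*2)),3,(0,0,255),1)
    K.append(k)
cv2.imwrite("pics/c7.png",np.hstack(K))
```

```text
False
14.85 [ 551.83623664 -106.09960601  309.30343706] [-0.07098882  0.06716212 -0.38117506]
```

View pics/c7.png

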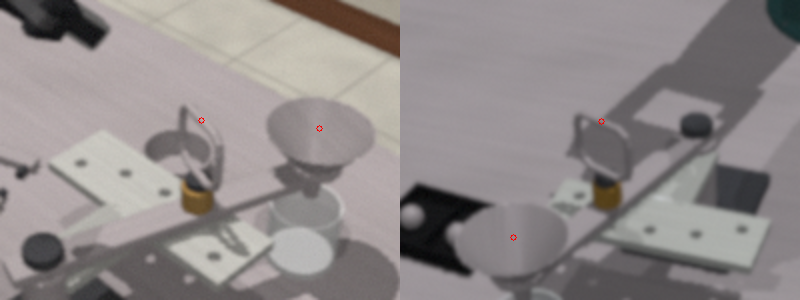

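The ring is on its mark at home height (about (200,121) and (601,121)). The funnel is over the clear beaker, the other items haven't moved, and the gripper is clear.

```bash
python3 -c "
from cell import *
print(sign_off())"
```

```text
the job is handed in; nothing more can be done
None
```

The pin was lifted by its ring from inside, the arm swung one hole to the right, the pin is home in that hole, and the funnel stands over the clear beaker; I handed the job in at about 15 s.

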